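# Third hand at the stamping block: load the disc carrier and hold it on its stop

## Task

Slide the aluminium carrier that holds the two round copper discs, flat and nose first, into the guide on the steel stamping block until it is fully home against the end stop, then keep pushing it against the stop with a steady force of about 10 N so that I can tighten the lock screws. Keep both discs in their pockets, don't ram the stop, and leave the tag carrier and the other things on the bench where they are. The job ends while you are still holding the carrier pressed against the stop: do not let go.

Things in the scene. Friction and masses are not known exactly. Their poses are not given: they have to be found in the camera images.
- carrier: Loose aluminium nest plate, 150 long x 80 wide x 9 mm thick, 0.2 to 0.4 kg, with two round pockets (43 mm, 4 mm deep, floor 5 mm above the underside), each holding a loose copper disc. Origin: centre of its underside; +x to its nose (the end that goes to the stop), z up. Pocket centres at x = +44 and -6 mm. An upright grip plate stands at the tail (x = -63 mm).
- carrier_grip (a point): Middle of the carrier's grip plate, 32 mm above the carrier's underside. The grip plate is 12 mm thick (along x), 46 mm wide (along y) and rises from 9 to 45 mm above the underside; grip it from above, fingers closing along x. Axes as the carrier's.
- carrier_nose (a point): Middle of the carrier's flat nose face, 75 mm ahead of its origin, 4.5 mm above its underside. Axes as the carrier's.
- disc1: Loose copper disc, 40 mm diameter x 3 mm, 32 g, in the carrier's pocket near the nose (carrier x = +44 mm). Origin: centre of its underside.
- disc2: The same kind of copper disc, in the carrier's second pocket (carrier x = -6 mm). Origin: centre of its underside.
- tag_carrier: Bystander: loose carrier of the same size and the same grip plate, but with rectangular pockets and brass tags. Not wanted. Origin: centre of its underside, +x to its nose.
- block: Fixed black steel stamping block, 260 long (x) x 136 wide (y) x 45 mm high, with a slide guide on its top. Origin: centre of its underside; +x is the way the carrier is slid in. Bare landing surface from x = -130 to -50 mm. Two brass lock screws stick out of its +y side, up to 16 mm above its top; the robot leaves them alone.
- mouth (a point): Middle of the guide's mouth, on the block's top face, block x = -10 mm. Axes as the block's. Flared lead-ins (about 105 mm apart at x = -40 mm here) narrow to two side rails 83 mm apart from the mouth to the stop. Lips overhang the slot 5 mm on each side, underside 11 mm, top 15 mm above the block's top: the carrier lies flat on the block and goes in from the mouth.
- stop: Rigid fixed steel stop bar across the far end of the guide, 14 mm high, 111 mm wide, 18 mm thick. Origin: middle of the lower edge of its face, on the block's top; x away from the mouth. The guide is a lightly oiled slideway (friction about 0.2 under the carrier), so pressing the carrier down hard on the block takes away from the push on the stop.
- stop_face (a point): Middle of the stop's flat face at the height of the carrier's nose face, 110 mm beyond the mouth (block x = +100 mm). With the carrier home, carrier_nose is at this point, and the grip plate is then 28 mm outside the mouth. Axes as the block's.
- tape: Bystander: roll of paper tape lying flat, 90 mm diameter, 24 mm high. Origin: centre of its underside.
- hammer: Bystander: brass-headed hammer lying down, about 215 mm long, 28 mm high. Origin: on the bench under the handle; handle to -x.
- punch1: Bystander: steel letter punch with a tape band lying on the bench, 74 mm long, 9 mm square.
- punch2: Bystander: plain steel letter punch lying on the bench, 74 mm long, 9 mm square.
- jar: Bystander: closed glass jar, 60 mm diameter, 75 mm high, standing. Origin: centre of its underside.
Mind the look-alikes: they are no part of the job. What is shaped like the disc1 but green is not meant.

How it is judged (in metres and radians):
On the way:
1. the carrier's nose is 30 mm into the guide, flat and straight, with the discs in their pockets (x of carrier_nose in the frame of mouth above 0.03 m and y of carrier_nose in the frame of mouth between -0.005 and 0.005 m and z of carrier_nose in the frame of mouth between -0.001 and 0.009 m and angle between the x axis of carrier and the x axis of block, either way round below 0.06 rad and x of disc1 in the frame of carrier between 0.04 and 0.048 m and y of disc1 in the frame of carrier between -0.004 and 0.004 m and z of disc1 in the frame of carrier between 0.002 and 0.0075 m and x of disc2 in the frame of carrier between -0.01 and -0.002 m and y of disc2 in the frame of carrier between -0.004 and 0.004 m and z of disc2 in the frame of carrier between 0.002 and 0.0075 m), for 0.1 s.
At the end, for the whole second after the job is handed in: The carrier lies in the guide, straight within 0.06 rad, its nose against the end stop (within 2.5 mm), held by the fingers and pressed on the stop with a steady 5 to 18 N through the last second, at rest, with both discs lying in their pockets (contact force between carrier and stop between 5 and 18 N and x of carrier_nose in the frame of stop_face between -0.0025 and 0.0025 m and y of carrier_nose in the frame of mouth between -0.005 and 0.005 m and z of carrier_nose in the frame of mouth between -0.001 and 0.009 m and angle between the x axis of carrier and the x axis of block, either way round below 0.06 rad and x of disc1 in the frame of carrier between 0.04 and 0.048 m and y of disc1 in the frame of carrier between -0.004 and 0.004 m and z of disc1 in the frame of carrier between 0.002 and 0.0075 m and x of disc2 in the frame of carrier between -0.01 and -0.002 m and y of disc2 in the frame of carrier between -0.004 and 0.004 m and z of disc2 in the frame of carrier between 0.002 and 0.0075 m and contact force between the fingers and carrier above 2 N and linear speed of carrier below 0.01 m/s); the arm keeps its last pose, push and grip.
It fails at once if the stop is rammed (over 40 N) (contact force between carrier and stop above 40 N).
It fails at once if the tag carrier is moved more than 20 mm (distance of tag_carrier from where it was at the start of the episode above 0.02 m).
It fails at once if a bystander (tape, hammer, punch or jar) is moved more than 20 mm (distance of any of tape, hammer, punch1, punch2, jar from where it was at the start of the episode above 0.02 m).
It also fails if it takes over 51 s, if anything falls off the work surface, if the arm or the gripper's body presses on something with over 40 N, if the wrist force passes 120 N, or if a joint passes its speed limit or range.

## Robot

A 7-joint arm with a two-finger parallel gripper is mounted at the origin on the work surface. World frame = base frame: x ahead of the robot, y to its left, z up, the work surface at z = 0. Lengths are in m, angles in degrees, forces in N, time in s.
With the tool pointing down it reaches from about 0.425 to 0.95 m from the base axis. Payload 4.7 kg.
Tool frame: the origin (TCP) lies between the finger pads; the fingertips stand 25 mm ahead of it and the grasp point (between the pads) lies 6 mm ahead of it; z points along the fingers, y is the line along which they close (so a half turn about z gives the same grasp; the last joint's range is limited). The gripper opens to 87 mm and grips with 3 to 60 N. Pads are 19 mm wide; open, the fingers measure 117 mm over their backs; the gripper's body (75 mm by 190 mm) begins 51 mm behind the grasp point.
Start: joints at [64.005, 26.849, -2.785, 87.806, 1.381, 65.374, -4.715], TCP at [0.278, -0.615, 0.248] pointing down, gripper open.
Joint ranges: [-148.3, 148.3], [-19.14, 114.17], [-79.39, 73.82], [5.75, 140.21], [-59.74, 239.74], [12.07, 113.84], [-152.46, 152.46]. Speed limits (degrees/s): [147.25, 147.25, 180, 180, 180, 180, 180].

## Interface

Orientations are given as a 3x3 rotation matrix whose columns are the frame's x, y, z axes.
In Python, from station import bot, vision, ticket gives the robot as it stands.
- The arm moves only by the tool jog_arm, never from a script. Its arguments are lists of equal length, an entry for each row: "angular": the turn, a rotation vector about the tool's x, y, z each as a share of 180 degrees, from -1 to 1, a list of three; "slide": the shift along the tool's x, y, z each as a share of 40 cm, from -1 to 1, a list of three; "jaw": the finger opening in mm, from 0 to 87. In form: {"angular": [[wx, wy, wz], ...], "slide": [[x, y, z], ...], "jaw": [jaw, ...]}. A call has 1 to 5 rows; each row shifts and turns the commanded pose from where the row before left it, along the tool's axes as they then stand; what a row does not reach is not made up. A row lasts 1/12 s, in which the tool goes at most 41.7 mm and 7.16 degrees, less where a joint would pass 70% of its speed; a pose out of reach is approached as far as the arm can. A call with a number of a shift or a turn outside -1 to 1 is refused whole. A call with a gripper value outside its range is refused whole. The fingers move at their own pace and stop on an object; "force" is the grip in N (left out, the last holds). Time passes only in rows, so rows that do not move let the fingers close. It gives the time, the measured TCP pose, the force, the opening and the grip force at its end, in the units of the state.
- bot.sense(): the state, without advancing time (a new reading comes with each control period).
- vision.camera(name): name is "side" or "top"; returns a dict with "img" (420x560x3 uint8, red, green, blue), "mtx" (3x3 intrinsics, pixels), "extrinsics" (4x4, takes a point from camera to world coordinates). Camera axes: x right, y up, looking along -z (the intrinsics and any distortion apply to the point x, -y, -z); pixel columns grow to the right and rows downward; lengths in m; the calibration is good to about 2 mm. A picture is of the moment at which its call begins. There is no depth.
- ticket.sign_off(): hands the job in; it is judged then, once.
Trained networks look in a picture, given as the dict that the camera call returned (one of the last four; its "shot" number tells which), for a name from the list of things; names that differ only in an ending like _2 or _b are one class to them, and where a whole thing is asked for, a point or a joint stands for the part that bears it (a point fixed in the world has none). Each returns a list of dicts, best first, with "score" (0 to 1); they miss things now and then, are a little off and sometimes report something else, mostly with a low value. They report only what shows in the picture. A call takes as long as a camera call. They do not tell look-alikes from the thing itself.
- vision.recognise(picture, thing): "position" ([column, row] in pixels, amid what is visible of it).
- vision.regions_of(picture, thing): "region" (420x560 bool, what is visible of it) and "position" ([column, row] in pixels, amid what is visible of it).
The state is a dict: "clock": time; "joints": joint angles; "dq": joint speeds; "joint_torque": joint torques, N m; "tool_pos": TCP position; "tcp_rot": TCP orientation; "ft_force": force on the tool from outside, world axes, zero at the start; "wrist_torque": the same for the moment, N m; "finger_gap": opening from 0.0 (shut) to 1.0 (fully open); "gripper_force": force on a finger pad.
Only numpy, scipy, OpenCV 4.12 (cv2) and the standard library are available. Lean on these libraries where they do the work, as an engineer would, in place of code of your own. Each camera call takes 0.05 s, during which the arm holds its last target. There are 200 camera calls.

## Working session

There is one attempt and no reset: what is moved stays moved. The work goes in short steps, Python scripts to look and compute and a tool call to move; the robot and the scene stay as the last step left them, time stands still between calls to the robot, and variables do not carry over. Pictures are saved under pics/ and viewed, at most 10 in all, crops included, and the job is handed in when it is done.

Besides the shell and the picture viewer there is one more tool, called after "Call:" in YAML: its name, and indented under it one key for each argument. jog_arm: Moves the arm, as the interface text tells. Its arguments: {"type":"object","properties":{"angular":{"type":"array","items":{"type":"array","items":{"type":"number"}}},"slide":{"type":"array","items":{"type":"array","items":{"type":"number"}}},"jaw":{"type":"array","items":{"type":"number"}},"force":{"type":"number"}},"required":["angular","slide","jaw"]}

```bash
mkdir -p pics; ls; python3 - <<'E'
from station import bot,vision,ticket
import cv2,numpy as np
s=bot.sense(); print(s)
for n in("side","top"):
    p=vision.camera(n); cv2.imwrite(f"pics/{n}0.png",p["img"][:,:,::-1])
    print(n,p["mtx"].round(1).tolist(),p["extrinsics"].round(4).tolist(),[k for k in p])
    for t in("carrier","carrier_grip","disc1","tag_carrier","block","mouth","stop","stop_face","carrier_nose"):
        try: print(t,[(np.round(r["position"]).tolist(),round(r["score"],2)) for r in vision.recognise(p,t)][:4])
        except Exception as e: print(t,e)
E
```

```text
pics
{'clock': 0.0, 'joints': array([64.00371917, 26.89726765, -2.78348798, 87.87494851,  1.38121466,
       65.37273207, -4.7160698 ]), 'dq': array([-0.09500586,  0.03789827,  0.00287431, -0.03470732,  0.04056074,
        0.00455897,  0.04585773]), 'joint_torque': array([-1.60490131e-04, -5.07977951e+01, -8.10558326e-02, -2.36154717e+01,
       -6.13517314e-02,  3.79888981e-02,  1.72634682e-04]), 'tool_pos': array([ 0.27798106, -0.61449825,  0.24649073]), 'tcp_rot': array([[ 9.11107925e-01,  4.12166934e-01, -8.76299619e-04],
       [ 4.12167857e-01, -9.11106276e-01,  1.73527844e-03],
       [-8.31776904e-05, -1.94220847e-03, -9.99998110e-01]]), 'ft_force': array([-0.53076728,  1.0537485 ,  0.28535696]), 'wrist_torque': array([0.0110233 , 0.05765812, 0.00726631]), 'gripper_force': 0.0, 'finger_gap': 1.0011553039145116}
side [[424.7, 0.0, 276.5], [0.0, 424.7, 209.4], [0.0, 0.0, 1.0]] [[0.9983, 0.0365, -0.0445, 0.4791], [-0.0568, 0.7503, -0.6587, -0.7269], [0.0093, 0.6601, 0.7511, 0.874], [0.0, 0.0, 0.0, 1.0]] ['img', 'mtx', 'extrinsics', 'shot']
carrier [([296.0, 150.0], 0.93)]
carrie
[... 339 characters left out ...]
98.0, 148.0], 0.55)]
top [[480.4, 0.0, 272.5], [0.0, 480.4, 211.4], [0.0, 0.0, 1.0]] [[-0.0125, 0.9822, -0.1876, 0.3354], [-0.9999, -0.0127, 0.0004, -0.0129], [-0.0019, 0.1876, 0.9823, 1.1322], [0.0, 0.0, 0.0, 1.0]] ['img', 'mtx', 'extrinsics', 'shot']
carrier [([156.0, 192.0], 0.56)]
carrier_grip [([159.0, 187.0], 0.66)]
disc1 [([186.0, 190.0], 0.75), ([164.0, 188.0], 0.73), ([163.0, 140.0], 0.71), ([315.0, 210.0], 0.69)]
tag_carrier [([165.0, 254.0], 0.97)]
block [([318.0, 209.0], 0.74)]
mouth [([315.0, 209.0], 0.65)]
stop [([363.0, 210.0], 0.54), ([315.0, 208.0], 0.42)]
stop_face [([366.0, 206.0], 0.71), ([194.0, 145.0], 0.71), ([234.0, 125.0], 0.19)]
carrier_nose [([155.0, 183.0], 0.65)]
```

View pics/top0.png

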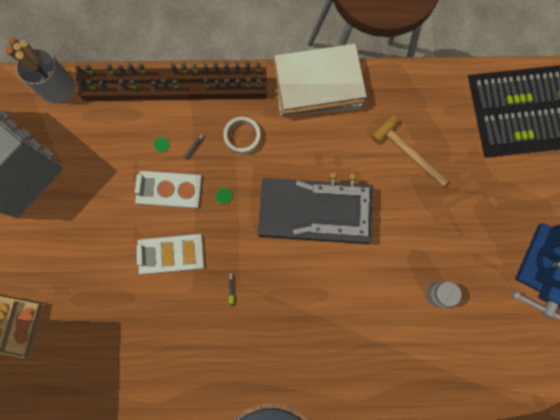

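View pics/side0.png

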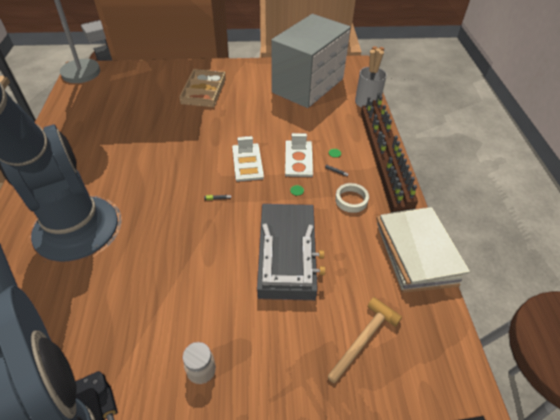

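```bash
python3 - <<'E'
import cv2
a=cv2.imread("pics/top0.png")[90:300,90:300]; b=cv2.imread("pics/top0.png")[130:290,230:420]
c=cv2.imread("pics/side0.png")[90:310,200:420]
cv2.imwrite("pics/c1.png",cv2.resize(a,(600,600),interpolation=cv2.INTER_CUBIC))
E
```

```text
(no output)
```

View pics/c1.png

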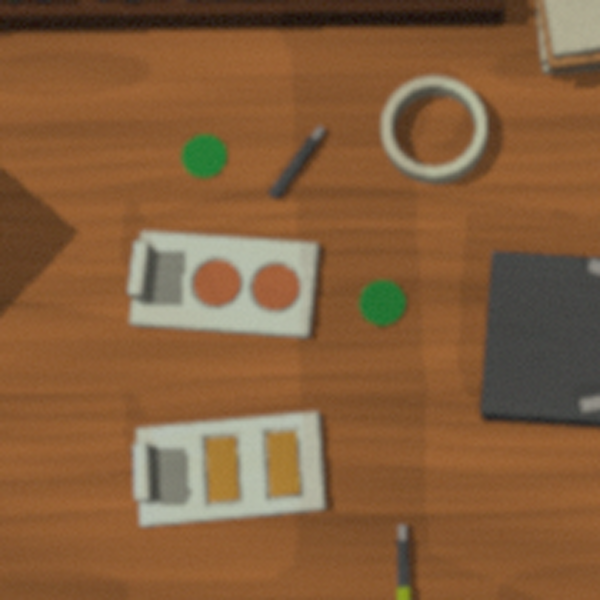

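The top view shows four candidates that could be mistaken for each other:
- The carrier with copper discs is at (168,189), grip plate at the left (142,187), nose to the right.
- The tag carrier with brass tags is at (170,254).
- The green look-alike discs are at (162,145) and (224,196).

I choose the carrier at (168,189), and the crop confirms it. The block is at (316,210), stop at its right end (364,212). Next I fit models to the masks from both views.

```bash
cat > h.py <<'E'
from station import bot,vision,ticket
import numpy as np,cv2
from scipy.optimize import minimize
def proj(p,X):
    E=p["extrinsics"]; c=(np.atleast_2d(X)-E[:3,3])@E[:3,:3]
    c=c*[1,-1,-1]; u=c@p["mtx"].T; return u[:,:2]/u[:,2:]
def box(x0,x1,y0,y1,z0,z1): return np.array([[x,y,z] for x in(x0,x1) for y in(y0,y1) for z in(z0,z1)])/1000.
CAR=[box(-75,75,-40,40,0,9),box(-69,-57,-23,23,9,45)]
BLK=[box(-130,130,-68,68,0,45)]
def world(q,X):
    c,s=np.cos(q[3]),np.sin(q[3]); return X@np.array([[c,s,0],[-s,c,0],[0,0,1]])+q[:3]
def sil(p,q,boxes,S=4):
    m=np.zeros((420*S,560*S),np.uint8)
    for b in boxes:
        h=cv2.convexHull(proj(p,world(q,b)).astype(np.float32))
        cv2.fillConvexPoly(m,np.round(((h+.5)*S-.5)*16).astype(np.int32),255,shift=4)
    return cv2.resize(m,(560,420),interpolation=cv2.INTER_AREA)/255.
def fit(views,boxes,q0,zfix=None):
    def f(v):
        q=np.array([v[0],v[1],v[2] if zfix is None else zfix,v[3]/3])
        return sum(1-np.minimum(a,m).sum()/np.maximum(a,m).sum() for p,m in views for a in[sil(p,q,boxes)])
    s=np.array([[0]*4]+list(np.diag([.015,.015,.01,.15])))+np.array([*q0[:3],q0[3]*3])
    r=minimize(f,s[0],method="Nelder-Mead",options=dict(initial_simplex=s,xatol=1e-4,fatol=1e-4,maxiter=250))
    q=r.x.copy(); q[3]/=3
    if zfix is not None:q[2]=zfix
    return q,r.fun
def triang(ps,uv):
    A=[];b=[]
    for p,(u,v) in zip(ps,uv):
        K=p["mtx"];d=np.array([(u-K[0,2])/K[0,0],-(v-K[1,2])/K[1,1],-1]);d=p["extrinsics"][:3,:3]@d;d/=np.linalg.norm(d)
        P=np.eye(3)-np.outer(d,d);A.append(P);b.append(P@p["extrinsics"][:3,3])
    return np.linalg.solve(sum(A),sum(b))
E
python3 - <<'E'
from h import *
ps=[vision.camera(n) for n in("side","top")]
def near(p,t,uv): 
    L=[r for r in vision.regions_of(p,t) if np.hypot(*(np.array(r["position"])-uv))<25]
    print(t,len(L),L[0]["score"] if L else "", L[0]["region"].sum() if L else ""); return L[0]["region"].astype(float) if L else None
cm=[near(p,"carrier",uv) for p,uv in zip(ps,[(298,157),(165,190)])]
bm=[near(p,"block",uv) for p,uv in zip(ps,[(287,254),(318,209)])]
np.savez("m.npz",*[m for m in cm+bm if m is not None])
c0=triang(ps,[(298,158),(172,190)]); b0=triang(ps,[(287,252),(316,210)]); print(c0,b0)
V=[(p,m) for p,m in zip(ps,cm) if m is not None]; W=[(p,m) for p,m in zip(ps,bm) if m is not None]
for z in(None,0.): print("car",fit(V,CAR,[c0[0],c0[1],0,-1.57],z))
for z in(None,0.): print("blk",fit(W,BLK,[b0[0],b0[1],0,-1.57],z))
# copper disc centroids
for p,bx in zip(ps,[(285,145,315,178),(155,178,200,202)]):
    x0,y0,x1,y1=bx;i=p["img"][y0:y1,x0:x1].astype(int)
    print(i.shape,[ [round(v) for v in r] for r in i[i.shape[0]//2,::4].tolist()])
# bystanders
for t in("tape","punch1","jar","hammer"):
    print(t,[[ (np.round(r["position"]).tolist(),round(r["score"],2)) for r in vision.recognise(p,t)][:2] for p in ps])
E
```

```text
carrier 1 0.74 893
carrier 1 0.7 1623
block 1 0.78 5552
block 1 0.67 6989
[0.60461456 0.22562221 0.01774852] [ 0.54901507 -0.11639847  0.0173899 ]
car (array([ 0.60853817,  0.23784985,  0.00277672, -1.66824556]), np.float64(0.4566068486292698))
car (array([ 0.60890629,  0.23935521,  0.        , -1.66841934]), np.float64(0.46008742558522464))
blk (array([ 0.54709002, -0.11214705,  0.00195135, -1.64474882]), np.float64(0.09000407930483112))
blk (array([ 0.54727581, -0.11203993,  0.        , -1.64489325]), np.float64(0.09278225205094182))
(33, 30, 3) [[200, 176, 151], [231, 234, 223], [232, 236, 226], [215, 214, 196], [219, 224, 206], [232, 236, 226], [232, 234, 224], [173, 123, 88]]
(24, 45, 3) [[178, 184, 165], [157, 95, 59], [160, 94, 57], [165, 98, 62], [163, 98, 60], [170, 174, 158], [152, 97, 66], [159, 93, 57], [162, 97, 59], [161, 95, 57], [165, 154, 135], [137, 135, 120]]
tape [[([351.0, 191.0], 0.81)], [([236.0, 127.0], 0.82)]]
punch1 [[([336.0, 172.0], 0.55)], [([232.0, 291.0], 0.66), ([193.0, 144.0], 0.52)]]
jar [[([199.0, 362.0], 0.61)], [([443.0, 293.0], 0.61), ([188.0, 189.0], 0.3)]]
hammer [[([368.0, 333.0], 0.82), ([287.0, 279.0], 0.37)], [([400.0, 143.0], 0.76), ([237.0, 124.0], 0.51)]]
```

```bash
python3 - <<'E'
from h import *
ps=[vision.camera(n) for n in("side","top")]
def mask(p,uv,R):
    i=p["img"].astype(float); r=((i[...,2]+8)/(i[...,0]+8)>.64).astype(np.uint8)
    w=np.zeros_like(r);cv2.circle(w,uv,R,1,-1);r&=w
    n,l=cv2.connectedComponents(r,connectivity=4); k=np.bincount(l[l>0]).argmax()
    cs,_=cv2.findContours((l==k).astype(np.uint8),cv2.RETR_EXTERNAL,cv2.CHAIN_APPROX_NONE)
    o=np.zeros_like(r);cv2.drawContours(o,cs,-1,1,-1);return o.astype(float)
cm=[mask(p,uv,R) for p,uv,R in zip(ps,[(298,156),(169,190)],[30,42])]
bm=[mask(p,uv,R) for p,uv,R in zip(ps,[(287,252),(316,210)],[60,70])]
print([m.sum() for m in cm+bm])
V=list(zip(ps,cm));W=list(zip(ps,bm))
qc,f=fit(V,CAR,[.605,.225,0,-1.6]);print("car",qc,f)
qc,f=fit(V,CAR,[.605,.225,0,-1.6],0.);print("car",qc,f)
print("car top only",fit(V[1:],CAR,qc,0.))
qb,f=fit(W,BLK,[.547,-.112,0,-1.62]);print("blk",qb,f)
qb,f=fit(W,BLK,[.547,-.112,0,-1.62],0.);print("blk",qb,f)
print("blk top only",fit(W[1:],BLK,qb,0.))
np.savez("pose.npz",qc=qc,qb=qb)
out=[]
for p,(x0,y0,x1,y1) in zip(ps,[(235,125,335,305),(125,150,385,260)]):
    S=5 if x1-x0<150 else 3
    im=cv2.resize(p["img"][y0:y1,x0:x1,::-1],None,fx=S,fy=S,interpolation=cv2.INTER_CUBIC)
    def line(q,pts,c):
        a=(proj(p,world(q,np.array(pts)/1000.))-[x0,y0]+.5)*S-.5
        cv2.polylines(im,[np.round(a*8).astype(np.int32)],False,c,1,cv2.LINE_AA,3)
    line(qb,[[-10,41.5,45],[100,41.5,45],[100,-41.5,45],[-10,-41.5,45]],(0,255,255))
    line(qb,[[-130,-68,45],[-130,68,45],[130,68,45],[130,-68,45],[-130,-68,45]],(0,0,255))
    line(qc,[[-75,-40,9],[-75,40,9],[75,40,9],[75,-40,9],[-75,-40,9]],(255,0,0))
    line(qc,[[-69,-23,45],[-69,23,45],[-57,23,45],[-57,-23,45],[-69,-23,45]],(0,0,255))
    for cx in(44,-6):
        t=np.linspace(0,6.283,30);line(qc,np.c_[cx+20*np.cos(t),20*np.sin(t),0*t+8],(0,255,0))
    cv2.imwrite(f"pics/ov{S}.png",im[:600] if S==3 else cv2.resize(im,None,fx=.66,fy=.66))
E
```

```text
[np.float64(1132.0), np.float64(2237.0), np.float64(5386.0), np.float64(6618.0)]
car [ 0.60791854  0.23556327  0.00529623 -1.64115341] 0.08581821518829225
car [ 0.6092477   0.23883617  0.         -1.65527217] 0.12125526989894786
car top only (array([ 0.60912636,  0.23699641,  0.        , -1.65455091]), np.float64(0.038029873858534624))
blk [ 5.47546405e-01 -1.12215966e-01  8.24903068e-04 -1.64817111e+00] 0.08336114898005298
blk [ 0.547602   -0.11190225  0.         -1.64855501] 0.08397514120899885
blk top only (array([ 0.54939914, -0.11317765,  0.        , -1.64645209]), np.float64(0.04047289739446913))
```

View pics/ov3.png

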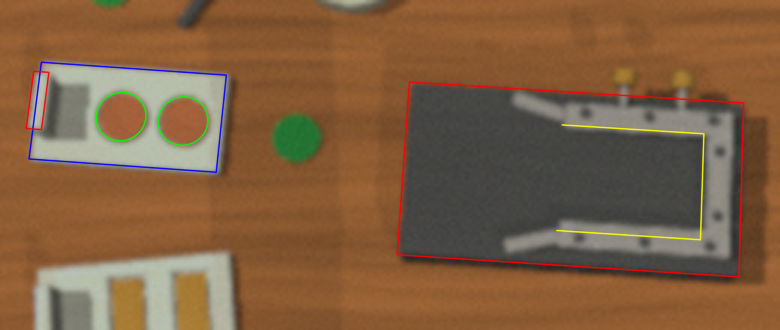

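View pics/ov5.png

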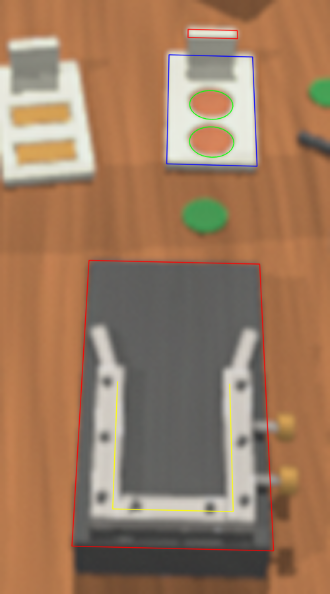

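The overlays agree with both pictures, discs and grip plate included (carrier nose at about (200,187) in the top view, block corners match). With z left free, the fits stood about 5 mm (carrier) and 1 mm (block) above the bench, which is plausible. Now I turn, then move over the grip.

Call:
jog_arm:
  angular:
    - [0, 0, 0.0323]
    - [0, 0, 0.0323]
    - [0, 0, 0.0323]
    - [0, 0, 0.0323]
    - [0, 0, 0.0323]
  slide:
    - [0, 0, 0]
    - [0, 0, 0]
    - [0, 0, 0]
    - [0, 0, 0]
    - [0, 0, 0]
  jaw: [40, 40, 40, 40, 40]
  force: 60

```text
clock: 2.22
tool_pos: [0.2783, -0.615, 0.2476]
tcp_rot: [[0.996, -0.087, 0.0], [-0.087, -0.996, -0.0], [0.0, 0.0, -1.0]]
ft_force: [-0.6, -0.3, 0.4]
finger_gap: 0.706
gripper_force: 0.0
```

Call:
jog_arm:
  angular:
    - [0, 0, 0]
    - [0, 0, 0]
    - [0, 0, 0]
    - [0, 0, 0]
    - [0, 0, 0]
  slide:
    - [0.027, -0.098, 0]
    - [0.027, -0.098, 0]
    - [0.027, -0.098, 0]
    - [0.027, -0.098, 0]
    - [0.027, -0.098, 0]
  jaw: [40, 40, 40, 40, 40]

```text
clock: 2.63
tool_pos: [0.3486, -0.4223, 0.2477]
tcp_rot: [[0.997, -0.083, 0.0], [-0.083, -0.997, -0.0], [0.0, 0.0, -1.0]]
ft_force: [0.0, 0.0, -0.2]
finger_gap: 0.466
gripper_force: 0.0
```

Call:
jog_arm:
  angular:
    - [0, 0, 0]
    - [0, 0, 0]
    - [0, 0, 0]
    - [0, 0, 0]
    - [0, 0, 0]
  slide:
    - [0.027, -0.098, 0]
    - [0.027, -0.098, 0]
    - [0.027, -0.098, 0]
    - [0.027, -0.098, 0]
    - [0.027, -0.098, 0]
  jaw: [40, 40, 40, 40, 40]

```text
clock: 3.05
tool_pos: [0.4185, -0.2314, 0.248]
tcp_rot: [[0.997, -0.083, 0.001], [-0.083, -0.997, -0.001], [0.001, 0.001, -1.0]]
ft_force: [1.1, -0.8, -0.6]
finger_gap: 0.454
gripper_force: 0.0
```

Call:
jog_arm:
  angular:
    - [0, 0, 0]
    - [0, 0, 0]
    - [0, 0, 0]
    - [0, 0, 0]
    - [0, 0, 0]
  slide:
    - [0.027, -0.098, 0]
    - [0.027, -0.098, 0]
    - [0.027, -0.098, 0]
    - [0.027, -0.098, 0]
    - [0.027, -0.098, 0]
  jaw: [40, 40, 40, 40, 40]

```text
clock: 3.47
tool_pos: [0.4885, -0.0405, 0.248]
tcp_rot: [[0.997, -0.083, 0.001], [-0.083, -0.997, -0.0], [0.001, 0.0, -1.0]]
ft_force: [0.4, 0.2, 0.4]
finger_gap: 0.458
gripper_force: 0.0
```

Call:
jog_arm:
  angular:
    - [0, 0, 0]
    - [0, 0, 0]
    - [0, 0, 0]
    - [0, 0, 0]
    - [0, 0, 0]
  slide:
    - [0.027, -0.098, 0]
    - [0.027, -0.098, 0]
    - [0.027, -0.098, 0]
    - [0.027, -0.098, 0]
    - [0.027, -0.098, 0]
  jaw: [40, 40, 40, 40, 40]

```text
clock: 3.88
tool_pos: [0.5586, 0.1503, 0.2478]
tcp_rot: [[0.997, -0.083, 0.001], [-0.083, -0.997, -0.0], [0.001, 0.0, -1.0]]
ft_force: [0.6, -0.4, -1.1]
finger_gap: 0.461
gripper_force: 0.0
```

Call:
jog_arm:
  angular:
    - [0, 0, 0]
    - [0, 0, 0]
    - [0, 0, 0]
    - [0, 0, 0]
    - [0, 0, 0]
  slide:
    - [0.027, -0.098, 0]
    - [0.027, -0.098, 0]
    - [0.027, -0.098, 0]
    - [0.02, -0.07, 0]
    - [0, 0, 0]
  jaw: [40, 40, 40, 40, 40]

```text
clock: 4.3
tool_pos: [0.6098, 0.2984, 0.2471]
tcp_rot: [[0.997, -0.074, -0.0], [-0.074, -0.997, 0.006], [-0.001, -0.006, -1.0]]
ft_force: [0.0, 0.8, -0.3]
finger_gap: 0.46
gripper_force: 0.0
```

```bash
cat >> h.py <<'E'
def delta(target,yaw=None,n=1):
    """tool-axis shares of 40 cm to reach target TCP"""
    s=bot.sense();R=s["tcp_rot"];d=R.T@(np.array(target)-s["tool_pos"])
    print("tcp",s["tool_pos"].round(4),"mm",(d*1000).round(1),"share/row",(d/.4/n).round(4))
    if yaw is not None:
        a=np.arctan2(R[1,1],R[0,1]);print("turn about tool z, share",round((a-yaw)/np.pi,4),"deg",round(np.degrees(a-yaw),2))
    print("z axis",R[:,2].round(4),"F",s["ft_force"].round(1),"gap mm",round(s["finger_gap"]*87,1),"grip",round(s["gripper_force"],1),"t",round(s["clock"],2),"j",s["joints"].round(0))
E
python3 - <<'E'
from h import *
q=np.load("pose.npz")["qc"];g=world(q,np.array([[-.063,0,.038]]))[0];print(g,q);delta(g,q[3])
E
```

```text
[0.61456335 0.30161151 0.038     ] [ 0.6092477   0.23883617  0.         -1.65527217]
tcp [0.6098 0.2984 0.2471] mm [  4.6  -2.3 209.1] share/row [ 0.0116 -0.0057  0.5227]
turn about tool z, share 0.0032 deg 0.58
z axis [-3.0e-04  5.9e-03 -1.0e+00] F [ 0.   0.8 -0.3] gap mm 40.0 grip 0.0 t 4.3 j [ -14.   29.  -23.   86.   11.   67. -133.]
```

Call:
jog_arm:
  angular:
    - [0, 0, 0]
    - [0, 0, 0]
    - [0, 0, 0]
    - [0, 0, 0]
    - [0, 0, 0]
  slide:
    - [0, 0, 0.09]
    - [0, 0, 0.09]
    - [0, 0, 0.09]
    - [0, 0, 0.09]
    - [0, 0, 0]
  jaw: [40, 40, 40, 40, 40]

```text
clock: 4.72
tool_pos: [0.606, 0.2866, 0.0957]
tcp_rot: [[0.996, -0.083, -0.013], [-0.083, -0.997, -0.008], [-0.012, 0.009, -1.0]]
ft_force: [-0.3, -1.2, -0.8]
finger_gap: 0.458
gripper_force: 0.0
```

```bash
python3 - <<'E'
from h import *
q=np.load("pose.npz")["qc"];g=world(q,np.array([[-.063,0,.038]]))[0];delta(g,q[3])
p=vision.camera("side");cv2.imwrite("pics/s2.png",cv2.resize(p["img"][60:220,200:400,::-1],None,fx=3,fy=3,interpolation=cv2.INTER_CUBIC))
E
```

```text
tcp [0.606  0.2866 0.0957] mm [  8.  -16.2  57.5] share/row [ 0.02   -0.0405  0.1437]
turn about tool z, share 0.0005 deg 0.1
z axis [-0.0128 -0.0076 -0.9999] F [-0.3 -1.2 -0.8] gap mm 39.8 grip 0.0 t 4.72 j [ -15.   37.  -20.   95.   15.   52. -136.]
```

View pics/s2.png

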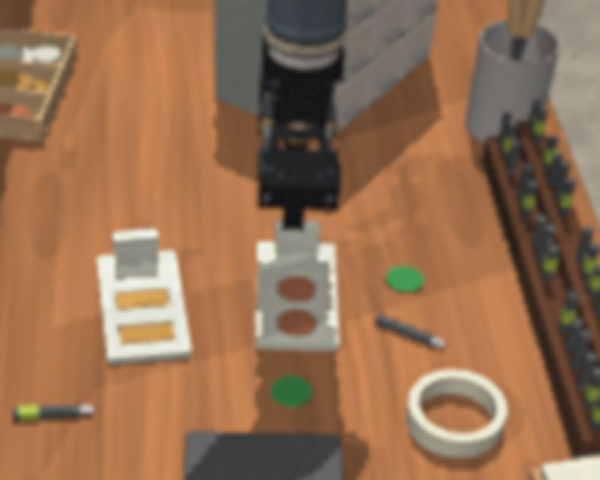

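The picture shows the gripper above the carrier's grip plate (295,235). The pose has drifted about 16 mm, so I let it settle and check before going lower.

Call:
jog_arm:
  angular:
    - [0, 0, 0]
    - [0, 0, 0]
    - [0, 0, 0]
  slide:
    - [0, 0, 0]
    - [0, 0, 0]
    - [0, 0, 0]
  jaw: [40, 40, 40]

```text
clock: 5.02
tool_pos: [0.6121, 0.2912, 0.1068]
tcp_rot: [[0.997, -0.083, 0.005], [-0.083, -0.997, 0.002], [0.005, -0.003, -1.0]]
ft_force: [-0.6, -0.9, 0.1]
finger_gap: 0.461
gripper_force: 0.0
```

```bash
python3 - <<'E'
from h import *
q=np.load("pose.npz")["qc"];g=world(q,np.array([[-.063,0,.038]]))[0];delta(g,q[3]);s=bot.sense();print(s["tcp_rot"].round(4),s["dq"].round(1),s["joints"].round(1))
E
```

```text
tcp [0.6121 0.2912 0.1068] mm [  1.3 -10.4  68.8] share/row [ 0.0033 -0.026   0.172 ]
turn about tool z, share 0.0005 deg 0.1
z axis [ 0.0048  0.0024 -1.    ] F [-0.6 -0.9  0.1] gap mm 40.1 grip 0.0 t 5.02 j [ -15.   36.  -20.   94.   15.   52. -136.]
[[ 0.9966 -0.0827  0.0048]
 [-0.0827 -0.9966  0.0024]
 [ 0.0046 -0.0028 -1.    ]] [-0.1  0.   0.2  0.5  0.  -0.1 -0.1] [ -15.1   36.3  -20.4   94.    15.2   52.2 -136. ]
```

Call:
jog_arm:
  angular:
    - [-0.0009, -0.0015, 0]
    - [0, 0, 0]
    - [0, 0, 0]
    - [0, 0, 0]
    - [0, 0, 0]
  slide:
    - [0.003, -0.013, 0]
    - [0, -0.013, 0.04]
    - [0, 0, 0.04]
    - [0, 0, 0.03]
    - [0, 0, 0]
  jaw: [40, 40, 40, 40, 40]

```text
clock: 5.43
tool_pos: [0.6103, 0.2997, 0.0559]
tcp_rot: [[0.997, -0.082, -0.01], [-0.082, -0.997, -0.005], [-0.01, 0.006, -1.0]]
ft_force: [-0.2, 0.7, 0.2]
finger_gap: 0.458
gripper_force: 0.0
```

Call:
jog_arm:
  angular:
    - [0, 0, 0]
    - [0, 0, 0]
    - [0, 0, 0]
    - [0, 0, 0]
  slide:
    - [0, 0, 0]
    - [0, 0, 0]
    - [0, 0, 0]
    - [0, 0, 0]
  jaw: [40, 40, 40, 40]

```text
clock: 5.77
tool_pos: [0.6129, 0.3007, 0.0604]
tcp_rot: [[0.997, -0.083, -0.003], [-0.083, -0.997, -0.002], [-0.003, 0.002, -1.0]]
ft_force: [-0.3, -0.1, 0.0]
finger_gap: 0.463
gripper_force: 0.0
```

```bash
python3 - <<'E'
from h import *
q=np.load("pose.npz")["qc"];g=world(q,np.array([[-.063,0,.038]]))[0];delta(g,q[3])
E
```

```text
tcp [0.6129 0.3007 0.0604] mm [ 1.7 -1.1 22.4] share/row [ 0.0042 -0.0027  0.0561]
turn about tool z, share 0.0005 deg 0.1
z axis [-0.0034 -0.0017 -1.    ] F [-0.3 -0.1  0. ] gap mm 40.3 grip 0.0 t 5.77 j [ -17.   40.  -19.   94.   16.   49. -138.]
```

Call:
jog_arm:
  angular:
    - [0.0003, 0.0005, 0]
    - [0, 0, 0]
    - [0, 0, 0]
    - [0, 0, 0]
    - [0, 0, 0]
  slide:
    - [0.003, -0.003, 0.014]
    - [0, 0, 0.014]
    - [0, 0, 0.014]
    - [0, 0, 0.013]
    - [0, 0, 0]
  jaw: [40, 40, 40, 40, 40]

```text
clock: 6.18
tool_pos: [0.6126, 0.3009, 0.0357]
tcp_rot: [[0.997, -0.082, -0.006], [-0.082, -0.997, -0.003], [-0.005, 0.004, -1.0]]
ft_force: [1.2, -0.3, -0.3]
finger_gap: 0.456
gripper_force: 0.0
```

Call:
jog_arm:
  angular:
    - [0, 0, 0]
    - [0, 0, 0]
    - [0, 0, 0]
    - [0, 0, 0]
    - [0, 0, 0]
  slide:
    - [0, 0, 0]
    - [0, 0, 0]
    - [0, 0, 0]
    - [0, 0, 0]
    - [0, 0, 0]
  jaw: [40, 40, 40, 40, 40]

```text
clock: 6.6
tool_pos: [0.6136, 0.3016, 0.0378]
tcp_rot: [[0.997, -0.082, -0.003], [-0.083, -0.997, -0.001], [-0.003, 0.002, -1.0]]
ft_force: [0.3, 0.2, 0.5]
finger_gap: 0.458
gripper_force: 0.0
```

```bash
python3 - <<'E'
from h import *
q=np.load("pose.npz")["qc"];g=world(q,np.array([[-.063,0,.038]]))[0];delta(g,q[3])
E
```

```text
tcp [0.6136 0.3016 0.0378] mm [ 0.9 -0.1 -0.2] share/row [ 0.0023 -0.0002 -0.0005]
turn about tool z, share 0.0006 deg 0.11
z axis [-0.0028 -0.0014 -1.    ] F [0.3 0.2 0.5] gap mm 39.8 grip 0.0 t 6.6 j [ -17.   42.  -19.   95.   17.   47. -138.]
```

Call:
jog_arm:
  angular:
    - [0.0005, 0.0009, 0]
    - [0, 0, 0]
    - [0, 0, 0]
    - [0, 0, 0]
    - [0, 0, 0]
  slide:
    - [0.002, 0, 0]
    - [0, 0, 0]
    - [0, 0, 0]
    - [0, 0, 0]
    - [0, 0, 0]
  jaw: [30, 24, 18, 10, 5]
  force: 60

```text
clock: 7.02
tool_pos: [0.6143, 0.3014, 0.0376]
tcp_rot: [[0.997, -0.083, -0.0], [-0.083, -0.997, -0.0], [-0.0, 0.0, -1.0]]
ft_force: [-0.8, -0.6, -0.6]
finger_gap: 0.169
gripper_force: 0.0
```

Call:
jog_arm:
  angular:
    - [0, 0, 0]
    - [0, 0, 0]
    - [0, 0, 0]
    - [0, 0, 0]
    - [0, 0, 0]
  slide:
    - [0, 0, 0]
    - [0, 0, 0]
    - [0, 0, 0]
    - [0, 0, 0]
    - [0, 0, 0]
  jaw: [5, 5, 5, 5, 5]

```text
clock: 7.43
tool_pos: [0.6142, 0.3014, 0.0375]
tcp_rot: [[0.997, -0.083, -0.0], [-0.083, -0.997, -0.0], [-0.0, 0.0, -1.0]]
ft_force: [-0.3, -0.8, 0.1]
finger_gap: 0.132
gripper_force: 60.0
```

Call:
jog_arm:
  angular:
    - [0, 0, 0]
    - [0, 0, 0]
    - [0, 0, 0]
    - [0, 0, 0]
    - [0, 0, 0]
  slide:
    - [0, 0, -0.01]
    - [0, 0, -0.02]
    - [0, 0, -0.03]
    - [0, 0, -0.03]
    - [0, 0, -0.03]
  jaw: [5, 5, 5, 5, 5]

```text
clock: 7.85
tool_pos: [0.6145, 0.3017, 0.0871]
tcp_rot: [[0.997, -0.082, 0.0], [-0.082, -0.997, 0.0], [0.0, -0.0, -1.0]]
ft_force: [0.6, 0.9, -4.8]
finger_gap: 0.133
gripper_force: 60.0
```

Call:
jog_arm:
  angular:
    - [0, 0, 0]
    - [0, 0, 0]
    - [0, 0, 0]
    - [0, 0, 0]
    - [0, 0, 0]
  slide:
    - [0, 0, -0.03]
    - [0, 0, -0.015]
    - [0, 0, 0]
    - [0, 0, 0]
    - [0, 0, 0]
  jaw: [5, 5, 5, 5, 5]

```text
clock: 8.27
tool_pos: [0.6138, 0.301, 0.1029]
tcp_rot: [[0.997, -0.083, -0.001], [-0.083, -0.997, -0.001], [-0.001, 0.001, -1.0]]
ft_force: [0.2, -0.2, -4.2]
finger_gap: 0.132
gripper_force: 60.0
```

```bash
python3 - <<'E'
from h import *
q=np.load("pose.npz")["qb"];g=world(q,np.array([[-.183,0,.102]]))[0];print(q,g);delta(g,q[3])
p=vision.camera("side");cv2.imwrite("pics/s3.png",cv2.resize(p["img"][80:320,200:400,::-1],None,fx=2.5,fy=2.5,interpolation=cv2.INTER_CUBIC))
E
```

```text
[ 0.547602   -0.11190225  0.         -1.64855501] [0.56181751 0.07054478 0.102     ]
tcp [0.6138 0.301  0.1029] mm [-32.8 234.    1.3] share/row [-0.082   0.585   0.0031]
turn about tool z, share -0.0016 deg -0.28
z axis [-0.0014 -0.0011 -1.    ] F [ 0.2 -0.2 -4.2] gap mm 11.4 grip 60.0 t 8.27 j [ -16.   37.  -20.   93.   15.   53. -137.]
```

View pics/s3.png

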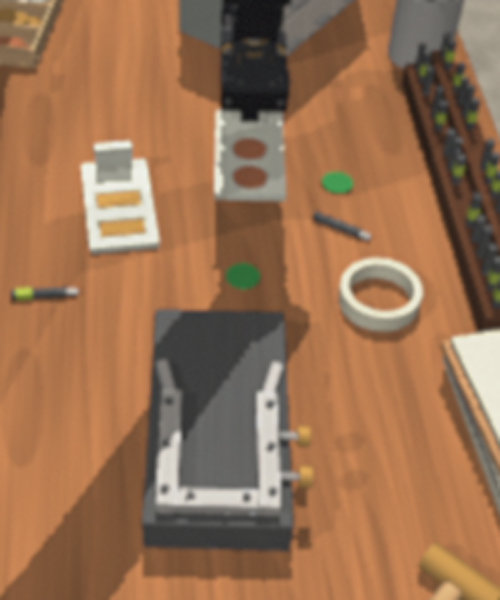

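The carrier is lifted level, with both discs in their pockets at (250,149) and (250,177). Next I carry it to the landing.

Call:
jog_arm:
  angular:
    - [0, 0, -0.0016]
    - [0, 0, 0]
    - [0, 0, 0]
    - [0, 0, 0]
    - [0, 0, 0]
  slide:
    - [-0.003, 0.02, 0]
    - [-0.006, 0.04, 0]
    - [-0.008, 0.06, 0]
    - [-0.01, 0.07, 0]
    - [-0.01, 0.075, 0]
  jaw: [5, 5, 5, 5, 5]

```text
clock: 8.73
tool_pos: [0.5903, 0.1961, 0.1029]
tcp_rot: [[0.997, -0.076, -0.001], [-0.076, -0.997, -0.0], [-0.001, 0.001, -1.0]]
ft_force: [1.5, -1.1, -4.0]
finger_gap: 0.13
gripper_force: 60.0
```

Call:
jog_arm:
  angular:
    - [0, 0, 0]
    - [0, 0, 0]
    - [0, 0, 0]
    - [0, 0, 0]
    - [0, 0, 0]
  slide:
    - [-0.01, 0.075, 0]
    - [-0.01, 0.075, 0]
    - [-0.009, 0.065, 0]
    - [-0.008, 0.05, 0]
    - [-0.005, 0.035, 0]
  jaw: [5, 5, 5, 5, 5]

```text
clock: 9.15
tool_pos: [0.564, 0.0748, 0.103]
tcp_rot: [[0.997, -0.08, -0.002], [-0.08, -0.997, -0.002], [-0.002, 0.003, -1.0]]
ft_force: [-0.9, 0.0, -4.6]
finger_gap: 0.134
gripper_force: 60.0
```

Call:
jog_arm:
  angular:
    - [0, 0, 0]
    - [0, 0, 0]
    - [0, 0, 0]
    - [0, 0, 0]
    - [0, 0, 0]
  slide:
    - [-0.003, 0.02, 0]
    - [0, 0, 0]
    - [0, 0, 0]
    - [0, 0, 0]
    - [0, 0, 0]
  jaw: [5, 5, 5, 5, 5]

```text
clock: 9.57
tool_pos: [0.5637, 0.0727, 0.1037]
tcp_rot: [[0.997, -0.075, 0.0], [-0.075, -0.997, 0.001], [0.0, -0.001, -1.0]]
ft_force: [0.4, 0.3, -4.8]
finger_gap: 0.13
gripper_force: 60.0
```

```bash
python3 - <<'E'
from h import *
q=np.load("pose.npz")["qb"];g=world(q,np.array([[-.183,0,.083]]))[0];delta(g,q[3])
ps=[vision.camera(n) for n in("side","top")]
s=bot.sense();t=s["tool_pos"];R=s["tcp_rot"];yaw=np.arctan2(R[1,1],R[0,1])
# predicted carrier pose from the tool, overlay
qc=np.r_[t-[0,0,.038],yaw];qc[:2]+=.063*np.array([np.cos(yaw),np.sin(yaw)]);print(qc)
outs=[]
for p,(x0,y0,x1,y1) in zip(ps,[(240,150,330,310),(190,160,390,260)]):
    S=4 if x1-x0>150 else 5
    im=cv2.resize(p["img"][y0:y1,x0:x1,::-1],None,fx=S,fy=S,interpolation=cv2.INTER_CUBIC)
    def line(q,pts,c):
        a=(proj(p,world(q,np.array(pts)/1000.))-[x0,y0]+.5)*S-.5
        cv2.polylines(im,[np.round(a*8).astype(np.int32)],False,c,1,cv2.LINE_AA,3)
    line(q,[[-10,36.5,60],[85,36.5,60]],(0,255,255));line(q,[[-10,-36.5,60],[85,-36.5,60]],(0,255,255))
    line(q,[[100,-36,59],[100,36,59]],(0,255,255))
    line(q,[[-130,-68,45],[-130,68,45],[130,68,45],[130,-68,45],[-130,-68,45]],(0,0,255))
    line(qc,[[-75,-40,9],[75,-40,9],[75,40,9],[-75,40,9]],(255,0,0))
    outs.append(im)
cv2.imwrite("pics/o7.png",outs[1]);cv2.imwrite("pics/o8.png",cv2.resize(outs[0],None,fx=.7,fy=.7))
E
```

```text
tcp [0.5637 0.0727 0.1037] mm [-1.7  2.3 20.7] share/row [-0.0043  0.0058  0.0518]
turn about tool z, share 0.0009 deg 0.17
z axis [ 2.e-04  9.e-04 -1.e+00] F [ 0.4  0.3 -4.8] gap mm 11.3 grip 60.0 t 9.57 j [   5.   28.  -21.  109.   14.   45. -118.]
[ 0.55882463  0.00931763  0.0656285  -1.64634324]
```

View pics/o7.png

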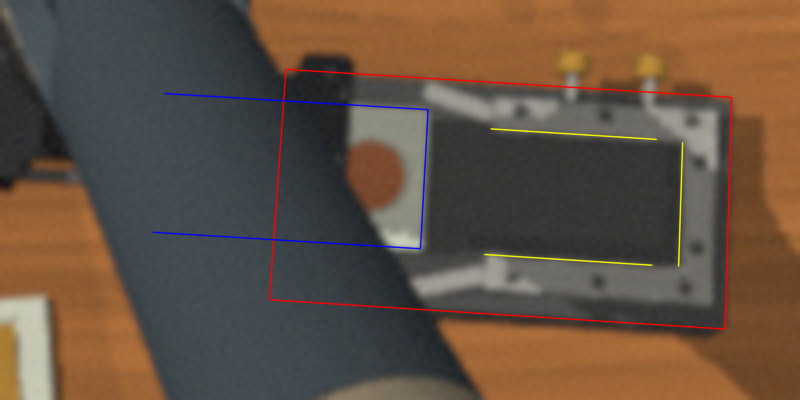

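View pics/o8.png

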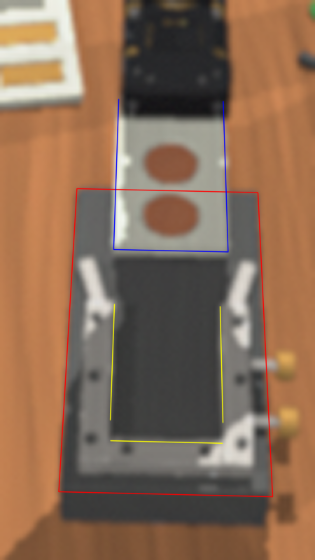

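The discs still sit in their pockets: disc1 is at (375,175) in the top crop. The carrier outline matches the prediction from the tool to about 1 px. The lip lines look a few mm off, so I measure the lip and carrier edges as profiles in the block frame.

```bash
python3 - <<'E'
from h import *
q=np.load("pose.npz")["qb"]
s=bot.sense();t=s["tool_pos"];z=t[2]-.038+.009
ps={n:vision.camera(n) for n in("side","top")}
def prof(p,x0,x1,h,ys):
    xs=np.arange(x0,x1,1.);X,Y=np.meshgrid(xs,ys);P=np.c_[X.ravel(),Y.ravel(),0*X.ravel()+h*1000]/1000
    uv=proj(p,world(q,P)).astype(np.float32).reshape(len(ys),len(xs),2)
    m=cv2.remap(cv2.cvtColor(p["img"],cv2.COLOR_RGB2GRAY),uv[...,0],uv[...,1],cv2.INTER_LINEAR).astype(float);return m.mean(1)
ys=np.arange(-80,81,2.)
for n,p in ps.items():
    for lab,(a,b,h) in dict(lip=(15,60,.060),top=(-5,90,.045),base=(30,95,.045),carrier=(-62,-50,z)).items():
        v=prof(p,a,b,h,ys); print(n,lab,h.__round__(3),' '.join(f"{int(y)}:{int(k)}" for y,k in zip(ys,v) if abs(y)>=26))
E
```

```text
side lip 0.06 -80:138 -78:139 -76:141 -74:143 -72:144 -70:139 -68:125 -66:108 -64:99 -62:97 -60:95 -58:99 -56:110 -54:122 -52:121 -50:115 -48:111 -46:112 -44:117 -42:121 -40:121 -38:111 -36:86 -34:64 -32:56 -30:55 -28:56 -26:56 26:62 28:62 30:60 32:62 34:77 36:100 38:118 40:123 42:121 44:119 46:118 48:121 50:128 52:131 54:124 56:106 58:94 60:93 62:97 64:104 66:116 68:130 70:135 72:133 74:131 76:132 78:134 80:136
side top 0.045 -80:139 -78:140 -76:142 -74:143 -72:141 -70:132 -68:114 -66:96 -64:86 -62:83 -60:84 -58:96 -56:115 -54:127 -52:126 -50:118 -48:115 -46:115 -44:119 -42:121 -40:118 -38:104 -36:81 -34:63 -32:58 -30:57 -28:57 -26:57 26:64 28:63 30:62 32:62 34:68 36:86 38:110 40:126 42:132 44:132 46:132 48:135 50:140 52:148 54:150 56:137 58:111 60:91 62:89 64:94 66:102 68:115 70:127 72:130 74:128 76:129 78:131 80:133
side base 0.045 -80:139 -78:139 -76:140 -74:142 -72:141 -70:132 -68:112 -66:91 -64:77 -62:71 -60:71 -58:83 -56:102 -54:114 -52:113 -50:108 -48:108 -46:111 -44:117 -42:120 -40:118 -38:104 -36:82 -34:66 -32:62 -30:61 -28:60 -26:60 26:67 28:67 30:68 32:69 34:76 36:92 38:1
[... 1489 characters left out ...]
 -54:87 -52:100 -50:104 -48:103 -46:101 -44:102 -42:104 -40:106 -38:104 -36:96 -34:78 -32:60 -30:50 -28:49 -26:49 26:53 28:53 30:53 32:53 34:53 36:57 38:70 40:89 42:101 44:106 46:106 48:105 50:103 52:105 54:107 56:106 58:99 60:86 62:79 64:81 66:86 68:93 70:97 72:99 74:99 76:101 78:107 80:113
top carrier 0.075 -80:48 -78:48 -76:46 -74:46 -72:45 -70:45 -68:44 -66:43 -64:42 -62:40 -60:43 -58:44 -56:45 -54:46 -52:48 -50:51 -48:55 -46:60 -44:60 -42:73 -40:114 -38:160 -36:189 -34:193 -32:177 -30:156 -28:143 -26:139 26:138 28:138 30:138 32:137 34:139 36:139 38:136 40:127 42:109 44:90 46:79 48:77 50:78 52:78 54:76 56:77 58:81 60:90 62:99 64:103 66:105 68:106 70:107 72:106 74:105 76:105 78:107 80:108
```

Guide centre is at y ≈ -0.3 mm and the carrier at ≈ +0.8 mm in the block frame. I shift it -1.1 mm and lower.

Call:
jog_arm:
  angular:
    - [0, 0, 0.0009]
    - [0, 0, 0]
    - [0, 0, 0]
    - [0, 0, 0]
    - [0, 0, 0]
  slide:
    - [-0.0028, 0, 0]
    - [0, 0, 0.012]
    - [0, 0, 0.015]
    - [0, 0, 0.012]
    - [0, 0, 0.006]
  jaw: [5, 5, 5, 5, 5]

```text
clock: 10.18
tool_pos: [0.5616, 0.0705, 0.0844]
tcp_rot: [[0.997, -0.08, -0.002], [-0.08, -0.997, -0.001], [-0.002, 0.001, -1.0]]
ft_force: [-0.3, -0.3, -4.9]
finger_gap: 0.131
gripper_force: 60.0
```

Call:
jog_arm:
  angular:
    - [0, 0, 0]
    - [0, 0, 0]
    - [0, 0, 0]
    - [0, 0, 0]
    - [0, 0, 0]
  slide:
    - [0, 0, 0]
    - [0, 0, 0]
    - [0, 0, 0]
    - [0, 0, 0]
    - [0, 0, 0]
  jaw: [5, 5, 5, 5, 5]

```text
clock: 10.6
tool_pos: [0.5625, 0.0708, 0.0859]
tcp_rot: [[0.997, -0.08, 0.0], [-0.08, -0.997, -0.0], [0.0, 0.0, -1.0]]
ft_force: [0.2, 0.0, -5.1]
finger_gap: 0.135
gripper_force: 60.0
```

```bash
python3 - <<'E'
from h import *
q=np.load("pose.npz")["qb"];g=world(q,np.array([[-.183,.0006,.0825]]))[0];delta(g,q[3])
E
```

```text
tcp [0.5625 0.0708 0.0859] mm [-0.1  0.3  3.4] share/row [-0.0002  0.0008  0.0084]
turn about tool z, share -0.0009 deg -0.15
z axis [ 2.e-04 -3.e-04 -1.e+00] F [ 0.2  0.  -5.1] gap mm 11.7 grip 60.0 t 10.6 j [   4.   29.  -20.  110.   15.   43. -119.]
```

Call:
jog_arm:
  angular:
    - [0, 0, -0.0006]
    - [0, 0, 0]
    - [0, 0, 0]
    - [0, 0, 0]
    - [0, 0, 0]
  slide:
    - [0, 0, 0.002]
    - [0, 0, 0.002]
    - [0, 0, 0.002]
    - [0, 0, 0]
    - [0, 0, 0]
  jaw: [5, 5, 5, 5, 5]

```text
clock: 11.02
tool_pos: [0.5623, 0.0708, 0.0832]
tcp_rot: [[0.997, -0.078, -0.0], [-0.078, -0.997, -0.0], [-0.0, 0.0, -1.0]]
ft_force: [0.0, 0.3, -4.0]
finger_gap: 0.135
gripper_force: 60.0
```

Call:
jog_arm:
  angular:
    - [0, 0, 0]
    - [0, 0, 0]
    - [0, 0, 0]
  slide:
    - [0, 0, 0.001]
    - [0, 0, 0]
    - [0, 0, 0]
  jaw: [5, 5, 5]

```text
clock: 11.27
tool_pos: [0.5624, 0.0708, 0.0829]
tcp_rot: [[0.997, -0.078, -0.0], [-0.078, -0.997, -0.0], [-0.0, 0.0, -1.0]]
ft_force: [-0.1, -0.2, -2.9]
finger_gap: 0.133
gripper_force: 60.0
```

Call:
jog_arm:
  angular:
    - [0, 0, 0]
    - [0, 0, 0]
    - [0, 0, 0]
  slide:
    - [0, 0, 0.001]
    - [0, 0, 0]
    - [0, 0, 0]
  jaw: [5, 5, 5]

```text
clock: 11.52
tool_pos: [0.5624, 0.0708, 0.0825]
tcp_rot: [[0.997, -0.078, -0.0], [-0.078, -0.997, -0.0], [-0.0, 0.0, -1.0]]
ft_force: [0.1, 0.4, -1.6]
finger_gap: 0.131
gripper_force: 60.0
```

Contact at the expected height, at a light load. Sliding forward.

Call:
jog_arm:
  angular:
    - [0, 0, 0]
    - [0, 0, 0]
    - [0, 0, 0]
    - [0, 0, 0]
    - [0, 0, 0]
  slide:
    - [0, 0.006, 0]
    - [0, 0.01, 0]
    - [0, 0.01, 0]
    - [0, 0.01, 0]
    - [0, 0.01, 0]
  jaw: [5, 5, 5, 5, 5]

```text
clock: 11.93
tool_pos: [0.5609, 0.0517, 0.0825]
tcp_rot: [[0.997, -0.079, -0.0], [-0.079, -0.997, -0.0], [-0.0, 0.0, -1.0]]
ft_force: [0.7, 0.4, -2.0]
finger_gap: 0.13
gripper_force: 60.0
```

Call:
jog_arm:
  angular:
    - [0, 0, 0]
    - [0, 0, 0]
    - [0, 0, 0]
    - [0, 0, 0]
    - [0, 0, 0]
  slide:
    - [0, 0.01, 0]
    - [0, 0.01, 0]
    - [0, 0.01, 0]
    - [0, 0.01, 0]
    - [0, 0.01, 0]
  jaw: [5, 5, 5, 5, 5]

```text
clock: 12.35
tool_pos: [0.5593, 0.0321, 0.0825]
tcp_rot: [[0.997, -0.078, -0.0], [-0.078, -0.997, -0.0], [-0.0, 0.0, -1.0]]
ft_force: [0.4, -0.3, -2.1]
finger_gap: 0.131
gripper_force: 60.0
```

Call:
jog_arm:
  angular:
    - [0, 0, 0]
    - [0, 0, 0]
    - [0, 0, 0]
    - [0, 0, 0]
    - [0, 0, 0]
  slide:
    - [0, 0.01, 0]
    - [0, 0.01, 0]
    - [0, 0.01, 0]
    - [0, 0.005, 0]
    - [0, 0, 0]
  jaw: [5, 5, 5, 5, 5]

```text
clock: 12.77
tool_pos: [0.5583, 0.0176, 0.0825]
tcp_rot: [[0.997, -0.079, -0.0], [-0.079, -0.997, -0.001], [-0.0, 0.001, -1.0]]
ft_force: [-0.7, -0.1, -1.5]
finger_gap: 0.133
gripper_force: 60.0
```

```bash
python3 - <<'E'
from h import *
q=np.load("pose.npz")["qb"];g=world(q,np.array([[-.038,.0006,.0825]]))[0];delta(g,q[3])
E
```

```text
tcp [0.5583 0.0176 0.0825] mm [ 0.2 91.9  0.1] share/row [5.000e-04 2.298e-01 2.000e-04]
turn about tool z, share -0.0005 deg -0.1
z axis [-2.e-04 -1.e-03 -1.e+00] F [-0.7 -0.1 -1.5] gap mm 11.5 grip 60.0 t 12.77 j [   9.   29.  -20.  111.   15.   42. -114.]
```

Call:
jog_arm:
  angular:
    - [0, 0, 0]
    - [0, 0, 0]
    - [0, 0, 0]
    - [0, 0, 0]
    - [0, 0, 0]
  slide:
    - [0, 0.006, 0]
    - [0, 0.01, 0]
    - [0, 0.01, 0]
    - [0, 0.01, 0]
    - [0, 0.01, 0]
  jaw: [5, 5, 5, 5, 5]

```text
clock: 13.18
tool_pos: [0.5568, -0.0002, 0.0825]
tcp_rot: [[0.997, -0.078, -0.0], [-0.078, -0.997, -0.0], [-0.0, 0.0, -1.0]]
ft_force: [-0.8, 0.9, -1.6]
finger_gap: 0.136
gripper_force: 60.0
```

Call:
jog_arm:
  angular:
    - [0, 0, 0]
    - [0, 0, 0]
    - [0, 0, 0]
    - [0, 0, 0]
    - [0, 0, 0]
  slide:
    - [0, 0.01, 0]
    - [0, 0.01, 0]
    - [0, 0.01, 0]
    - [0, 0.01, 0]
    - [0, 0.01, 0]
  jaw: [5, 5, 5, 5, 5]

```text
clock: 13.6
tool_pos: [0.5552, -0.0201, 0.0825]
tcp_rot: [[0.997, -0.078, -0.0], [-0.078, -0.997, -0.0], [-0.0, 0.0, -1.0]]
ft_force: [0.4, 0.6, -1.4]
finger_gap: 0.132
gripper_force: 60.0
```

Call:
jog_arm:
  angular:
    - [0, 0, 0]
    - [0, 0, 0]
    - [0, 0, 0]
    - [0, 0, 0]
    - [0, 0, 0]
  slide:
    - [0, 0.01, 0]
    - [0, 0.01, 0]
    - [0, 0.01, 0]
    - [0, 0.01, 0]
    - [0, 0.01, 0]
  jaw: [5, 5, 5, 5, 5]

```text
clock: 14.02
tool_pos: [0.5536, -0.0401, 0.0825]
tcp_rot: [[0.997, -0.078, -0.0], [-0.078, -0.997, -0.0], [-0.0, 0.0, -1.0]]
ft_force: [0.4, 0.7, -1.3]
finger_gap: 0.132
gripper_force: 60.0
```

Call:
jog_arm:
  angular:
    - [0, 0, 0]
    - [0, 0, 0]
    - [0, 0, 0]
    - [0, 0, 0]
    - [0, 0, 0]
  slide:
    - [0, 0.01, 0]
    - [0, 0.01, 0]
    - [0, 0.01, 0]
    - [0, 0.005, 0]
    - [0, 0, 0]
  jaw: [5, 5, 5, 5, 5]

```text
clock: 14.43
tool_pos: [0.5525, -0.0547, 0.0825]
tcp_rot: [[0.997, -0.079, -0.0], [-0.079, -0.997, -0.001], [-0.0, 0.001, -1.0]]
ft_force: [-0.0, -0.7, -1.0]
finger_gap: 0.134
gripper_force: 60.0
```

```bash
python3 - <<'E'
from h import *
q=np.load("pose.npz")["qb"];g=world(q,np.array([[-.038,.0006,.0825]]))[0];delta(g,q[3])
E
```

```text
tcp [ 0.5525 -0.0547  0.0825] mm [ 0.2 19.4 -0. ] share/row [ 0.0005  0.0486 -0.    ]
turn about tool z, share -0.0005 deg -0.1
z axis [-4.0e-04 -1.1e-03 -1.0e+00] F [-0.  -0.7 -1. ] gap mm 11.7 grip 60.0 t 14.43 j [  17.   29.  -20.  112.   14.   42. -106.]
```

Call:
jog_arm:
  angular:
    - [0, 0, 0]
    - [0, 0, 0]
    - [0, 0, 0]
    - [0, 0, 0]
    - [0, 0, 0]
  slide:
    - [0, 0.006, 0]
    - [0, 0.008, 0]
    - [0, 0.008, 0]
    - [0, 0.006, 0]
    - [0, 0.003, 0]
  jaw: [5, 5, 5, 5, 5]

```text
clock: 14.85
tool_pos: [0.5516, -0.0665, 0.0825]
tcp_rot: [[0.997, -0.079, -0.0], [-0.079, -0.997, -0.0], [-0.0, 0.0, -1.0]]
ft_force: [0.1, 1.1, -0.1]
finger_gap: 0.132
gripper_force: 60.0
```

Call:
jog_arm:
  angular:
    - [0, 0, 0]
    - [0, 0, 0]
    - [0, 0, 0]
    - [0, 0, 0]
    - [0, 0, 0]
  slide:
    - [0, 0.0015, 0]
    - [0, 0.0015, 0]
    - [0, 0.0015, 0]
    - [0, 0.0015, 0]
    - [0, 0.0015, 0]
  jaw: [5, 5, 5, 5, 5]

```text
clock: 15.27
tool_pos: [0.5513, -0.0689, 0.0825]
tcp_rot: [[0.997, -0.078, -0.0], [-0.078, -0.997, -0.0], [-0.0, 0.0, -1.0]]
ft_force: [0.5, 0.5, -1.2]
finger_gap: 0.131
gripper_force: 60.0
```

Call:
jog_arm:
  angular:
    - [0, 0, 0]
    - [0, 0, 0]
    - [0, 0, 0]
    - [0, 0, 0]
    - [0, 0, 0]
  slide:
    - [0, 0.0015, 0]
    - [0, 0.0015, 0]
    - [0, 0.0015, 0]
    - [0, 0.0015, 0]
    - [0, 0.0015, 0]
  jaw: [5, 5, 5, 5, 5]

```text
clock: 15.68
tool_pos: [0.5511, -0.0721, 0.0825]
tcp_rot: [[0.997, -0.078, -0.0], [-0.078, -0.997, -0.0], [-0.0, 0.0, -1.0]]
ft_force: [0.3, 0.2, -0.2]
finger_gap: 0.13
gripper_force: 60.0
```

Call:
jog_arm:
  angular:
    - [0, 0, 0]
    - [0, 0, 0]
    - [0, 0, 0]
  slide:
    - [0, 0.0015, 0]
    - [0, 0.0015, 0]
    - [0, 0.0015, 0]
  jaw: [5, 5, 5]

```text
clock: 15.93
tool_pos: [0.551, -0.0738, 0.0825]
tcp_rot: [[0.997, -0.078, -0.0], [-0.078, -0.997, -0.0], [-0.0, 0.0, -1.0]]
ft_force: [-0.2, 0.9, -0.7]
finger_gap: 0.135
gripper_force: 60.0
```

Call:
jog_arm:
  angular:
    - [0, 0, 0]
    - [0, 0, 0]
    - [0, 0, 0]
  slide:
    - [0, 0.0015, 0]
    - [0, 0.0015, 0]
    - [0, 0, 0]
  jaw: [5, 5, 5]

```text
clock: 16.18
tool_pos: [0.551, -0.0743, 0.0824]
tcp_rot: [[0.997, -0.078, -0.0], [-0.078, -0.997, 0.001], [-0.0, -0.001, -1.0]]
ft_force: [0.9, 2.3, -0.0]
finger_gap: 0.133
gripper_force: 60.0
```

Call:
jog_arm:
  angular:
    - [0, 0, 0]
    - [0, 0, 0]
    - [0, 0, 0]
  slide:
    - [0, 0.0015, 0]
    - [0, 0.0015, 0]
    - [0, 0, 0]
  jaw: [5, 5, 5]

```text
clock: 16.43
tool_pos: [0.551, -0.0743, 0.0825]
tcp_rot: [[0.997, -0.077, 0.0], [-0.077, -0.997, 0.002], [0.0, -0.002, -1.0]]
ft_force: [0.5, 6.3, -0.8]
finger_gap: 0.132
gripper_force: 60.0
```

The stop was met at the predicted place. Now I bring the push up to about 10 N.

Call:
jog_arm:
  angular:
    - [0, 0, 0]
    - [0, 0, 0]
    - [0, 0, 0]
    - [0, 0, 0]
    - [0, 0, 0]
  slide:
    - [0, 0.0013, 0]
    - [0, 0.001, 0]
    - [0, 0, 0]
    - [0, 0, 0]
    - [0, 0, 0]
  jaw: [5, 5, 5, 5, 5]

```text
clock: 16.85
tool_pos: [0.551, -0.0743, 0.0826]
tcp_rot: [[0.997, -0.077, 0.0], [-0.077, -0.997, 0.003], [0.0, -0.003, -1.0]]
ft_force: [1.1, 7.2, -1.0]
finger_gap: 0.133
gripper_force: 60.0
```

Call:
jog_arm:
  angular:
    - [0, 0, 0]
    - [0, 0, 0]
    - [0, 0, 0]
    - [0, 0, 0]
    - [0, 0, 0]
  slide:
    - [0, 0, 0]
    - [0, 0, 0]
    - [0, 0, 0]
    - [0, 0, 0]
    - [0, 0, 0]
  jaw: [5, 5, 5, 5, 5]

```text
clock: 17.27
tool_pos: [0.551, -0.0744, 0.0826]
tcp_rot: [[0.997, -0.077, 0.0], [-0.077, -0.997, 0.003], [0.0, -0.003, -1.0]]
ft_force: [-0.0, 7.6, -0.4]
finger_gap: 0.14
gripper_force: 60.0
```

Call:
jog_arm:
  angular:
    - [0, 0, 0]
    - [0, 0, 0]
    - [0, 0, 0]
    - [0, 0, 0]
    - [0, 0, 0]
  slide:
    - [0, 0.001, 0]
    - [0, 0.0013, 0]
    - [0, 0, 0]
    - [0, 0, 0]
    - [0, 0, 0]
  jaw: [5, 5, 5, 5, 5]

```text
clock: 17.68
tool_pos: [0.551, -0.0744, 0.0826]
tcp_rot: [[0.997, -0.076, 0.0], [-0.076, -0.997, 0.004], [0.0, -0.004, -1.0]]
ft_force: [0.9, 9.0, -0.7]
finger_gap: 0.137
gripper_force: 60.0
```

Call:
jog_arm:
  angular:
    - [0, 0, 0]
    - [0, 0, 0]
    - [0, 0, 0]
    - [0, 0, 0]
    - [0, 0, 0]
  slide:
    - [0, 0, 0]
    - [0, 0, 0]
    - [0, 0, 0]
    - [0, 0, 0]
    - [0, 0, 0]
  jaw: [5, 5, 5, 5, 5]

```text
clock: 18.1
tool_pos: [0.5509, -0.0744, 0.0826]
tcp_rot: [[0.997, -0.076, 0.0], [-0.076, -0.997, 0.004], [0.0, -0.004, -1.0]]
ft_force: [1.1, 9.1, -0.3]
finger_gap: 0.131
gripper_force: 60.0
```

```bash
python3 - <<'E'
from h import *
q=np.load("pose.npz")["qb"]
for k in range(4):
    p=vision.camera("side");print(bot.sense()["ft_force"].round(1))
g=world(q,np.array([[-.038,.0006,.0825]]))[0];delta(g,q[3])
cv2.imwrite("pics/end.png",cv2.resize(p["img"][180:310,230:340,::-1],None,fx=4.5,fy=4.5,interpolation=cv2.INTER_CUBIC))
E
```

```text
[-0.   9.4  0.3]
[ 1.3  9.3 -0.6]
[0.9 8.6 0.1]
[ 1.5  9.2 -0.8]
tcp [ 0.551  -0.0744  0.0827] mm [ 0.2 -0.3  0.2] share/row [ 0.0004 -0.0009  0.0004]
turn about tool z, share 0.0005 deg 0.08
z axis [ 5.0e-04  3.7e-03 -1.0e+00] F [ 1.5  9.2 -0.8] gap mm 11.4 grip 60.0 t 18.3 j [  19.   29.  -20.  112.   14.   42. -104.]
```

View pics/end.png

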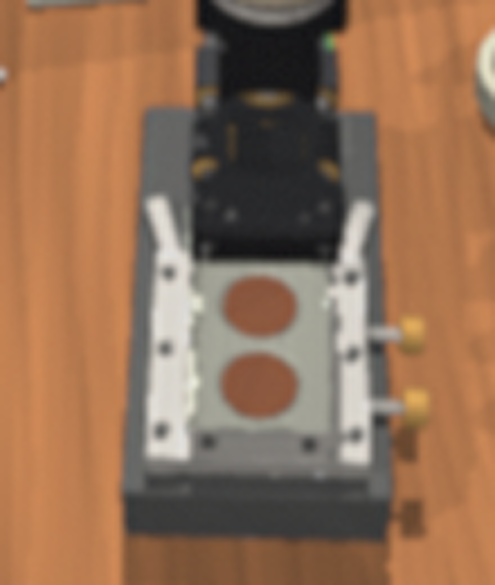

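The carrier is home against the stop (row ~432 of the crop), straight under both lips, with the discs in their pockets at (260,305) and (260,385). I add one last small increase in push and hand in.

Call:
jog_arm:
  angular:
    - [0, 0, 0]
    - [0, 0, 0]
    - [0, 0, 0]
    - [0, 0, 0]
    - [0, 0, 0]
  slide:
    - [0, 0.0018, 0]
    - [0, 0, 0]
    - [0, 0, 0]
    - [0, 0, 0]
    - [0, 0, 0]
  jaw: [5, 5, 5, 5, 5]

```text
clock: 18.72
tool_pos: [0.551, -0.0744, 0.0827]
tcp_rot: [[0.997, -0.076, 0.001], [-0.076, -0.997, 0.004], [0.0, -0.005, -1.0]]
ft_force: [-0.3, 10.2, 0.7]
finger_gap: 0.132
gripper_force: 60.0
```

```bash
python3 - <<'E'
from station import bot,ticket
print(bot.sense()["ft_force"].round(1));print(ticket.sign_off())
E
```

```text
[-0.3 10.2  0.7]
the job is handed in; nothing more can be done
None
```

The carrier is fully home against the stop with both discs in their pockets, and the arm is still gripping it and pushing with about 10 N at the wrist; the job is handed in, but the sign-off returned no verdict.

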